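Set the jug warmer's thermostat wheel and switch it on

TASK

The milk jug stands on the warmer, which is off and set too low. With a fingertip on its knurled rim, roll the thermostat wheel away from the robot until the red stripe clicks in on top, in line with the two white marks beside the wheel, and switch the warmer on by pressing the near end of its rocker switch all the way down. Only touch and press, lightly; pinch or lift nothing, do not shove the warmer or touch the jug, and leave the cup where it is.

Things in the scene. Friction and masses are not known exactly. Their poses are not given: they have to be found in the camera images.
- warmer: White box-shaped jug warmer, 150 mm deep (its x) by 240 mm wide (its y), 2.4 kg, loose on rubber feet; flat deck 56 mm above the counter. Origin: centre of its underside. Its x points from its front (robot's side) to its back, y to its left. Left half: round hot plate, 116 mm across, centre y +48 mm, top at 60 mm. Right half (y -82 mm): black panel with wheel and, nearer the robot, rocker switch.
- wheel (a joint): Thermostat wheel, rad; grows as its crown rolls along the warmer's +x (away from the robot). Six click stops: 0, 0.36, 0.72, 1.08, 1.44, 1.80 (11 mm of rim apart); a sprung ball draws it into the nearest stop. About 2 N along the rim moves it out of a stop; the rubber rim's friction on a fingertip is about 1. Starts at one of the three lowest stops; red stripe on top = 1.08.
- wheel_crown (a point): Highest point of the wheel's rim, mid-width, 74 mm above the counter, 18 mm over the deck; fixed to the warmer. The black knurled wheel has radius 30 mm, width 24 mm, a level axle along the warmer's y. Fixed black cheeks of radius 27 mm, 9 mm wide, with a white mark on top, cover both sides, so only the outer 3 mm of the rim stand clear: it is rubbed along the crown, not gripped.
- red_stripe (a point): Middle of the red stripe (5 by 22 mm) across the wheel's rim; turns with the wheel. At the red stop it lies on the crown, in line with the white marks on the cheeks. At the start it is lower, on the robot's side of the crown. Short white stripes mark the other stops.
- rocker (a joint): Black rocker switch, rad. 0: off, near end (robot's side, green bar) up; 0.4: on, near end down. It is 32 mm long along the warmer's x and 20 mm wide, in a grey frame whose top is 59 mm above the counter. Pressing its near end takes about 3 N; past 0.2 it snaps over and stays. It is fully down when the fingertip is 63 to 64 mm above the counter.
- rocker_near_end (a point): Fixed to the warmer: the green bar on the rocker's near end while off, 69 mm above the counter, 12 mm on the robot's side of the pivot, 81 mm nearer the robot than the crown along the warmer's x. When on, the rocker lies about 5 mm lower here. A fingertip may come down here or up to 6 mm nearer the robot, but must not cover the pivot.
- jug: Small steel milk jug on the hot plate, 72 mm across, 99 mm from spout to handle, 88 mm high, its top 148 mm above the counter, loose, 0.2 kg. Origin: centre of its underside. Its handle points roughly to the robot. Not to be touched.
- cup: Cream stoneware cup, 86 x 102 x 56 mm, loose, to the right of the warmer. Origin: underside. Leave alone.

How it is judged:
By the outcome, as a careful person would: the job done as asked, in the order asked, and still so for the second after the job is handed in, with the robot touching nothing.
It also fails if it takes over 45 s, if anything falls off the work surface, if the arm or the gripper's body presses on something with over 40 N, if the wrist force passes 120 N, or if a joint passes its speed limit or range.

ROBOT

A 6-joint arm with a two-finger parallel gripper is mounted at the origin on a cart in front of the work surface, level with it; the furniture and walls round the work are solid. World frame = base frame: x ahead of the robot, y to its left, z up, the work surface at z = 0. Lengths are in mm, angles in rad, forces in N, time in s.
With the tool pointing down it reaches from about 350 to 775 mm from the base axis. Payload 7.3 kg.
Tool frame: the origin (TCP) lies at the very end of the fingers, on their centre line; the grasp point (between the pads) lies 19 mm behind it; z points along the fingers, y is the line along which they close (so a half turn about z gives the same grasp; the last joint's range is limited). The gripper opens to 92 mm and grips with 3 to 60 N. Pads are 19 mm wide; open, the fingers measure 130 mm over their backs; the gripper's body (75 mm by 190 mm) begins 47 mm behind the grasp point.
Start: joints at [1.153, 0.342, 1.524, -0, 1.275, -0.146], TCP at [140.929, 505.751, 226.741] pointing down, gripper open.
Joint ranges: [-2.53, 2.53], [-0.77, 2.02], [0.04, 2.7], [-1, 4.14], [0.28, 2.66], [-3.11, 3.11]. Speed limits (rad/s): [2.57, 2.57, 3.14, 3.14, 3.14, 3.14].

INTERFACE

Orientations are given as [roll, pitch, yaw] about the fixed x, y, z axes, in that order (R = Rz(yaw) Ry(pitch) Rx(roll)).
In Python, from plant import get_obs, vision, workorder gives the robot as it stands.
- The arm moves only by the shell command python3 -m pendant 'ROWS' [OPENING]. ROWS is a JSON object of lists of equal length, an entry for each row: "dp": the shift along the tool's x, y, z in m, a list of three; "rotation": the turn, a rotation vector about the tool's x, y, z in rad, a list of three. A call has 1 to 8 rows; each row is the pose to reach, as a shift and turn from the pose commanded when the call began, along the tool's axes at that moment; what a row does not reach only later rows make up. A row lasts 1/8 s, in which the tool goes at most 62.5 mm and 10.7 degrees, less where a joint would pass 70% of its speed; a pose out of reach is approached as far as the arm can. A call with a gripper value outside its range is refused whole. OPENING is the finger opening in m, from 0 to 0.0918, set as the call begins (- or left out, the last holds). The fingers move at their own pace and stop on an object; the grip force is fixed at half the most. Time passes only in rows, so rows that repeat a pose let the fingers close. It gives the time, the measured TCP pose, the force, the opening and the grip force at its end, in the units of the state.
- get_obs(): the state, without advancing time (a new reading comes with each control period).
- vision.capture(name): name is "scene" or "top" or "wrist"; returns a dict with "pixels" (480x640x3 uint8, red, green, blue), "vfov" (degrees; the focal length in pixels is half the picture's height over the tangent of half this angle, whatever the lens; pixels are square), "cx", "cy" (the principal point, pixels), "pose" (4x4, takes a point from camera to world coordinates); the wrist camera has in their place "T_tool_cam" (4x4, takes a point from camera to tool coordinates, whose origin is the TCP and whose axes are the flange's). Camera axes: x right, y up, looking along -z (the intrinsics and any distortion apply to the point x, -y, -z); pixel columns grow to the right and rows downward; lengths in mm; the calibration is good to about 2 mm. A picture is of the moment at which its call begins: read the wrist's pose just before it. There is no depth.
- workorder.close_job(): hands the job in; it is judged then, once.
The state is a dict: "time": time; "joint_positions": joint angles; "dq": joint speeds; "tau": joint torques, N m; "tool_pos": TCP position; "tcp_rot": TCP orientation; "contact_force": force on the tool from outside, world axes, zero at the start; "moment": the same for the moment, N m; "grip_width": finger opening in mm; "finger_force": force on a finger pad.
Only numpy, scipy, OpenCV 4.12 (cv2) and the standard library are available. Lean on these libraries where they do the work, as an engineer would, in place of code of your own. Each camera call takes 0.05 s, during which the arm holds its last target. There are 200 camera calls.

## Working session

There is one attempt and no reset: what is moved stays moved. The work goes in short steps, Python scripts to look and compute and a shell command to move; the robot and the scene stay as the last step left them, time stands still between calls to the robot, and variables do not carry over. Pictures are saved under pics/ and viewed, at most 10 in all, crops included, and the job is handed in when it is done.

```bash
ls; mkdir -p pics; python3 - <<'E'
from plant import get_obs, vision
import cv2,numpy as np
o=get_obs(); print(o)
for n in("scene","top"):
    c=vision.capture(n); print(n,{k:v for k,v in c.items() if k!="pixels"})
    cv2.imwrite(f"pics/{n}0.png",c["pixels"][:,:,::-1]); np.save(f"pics/{n}0.npy",c,allow_pickle=True)
E
```

```text
pics
{'time': 0.0, 'joint_positions': array([ 1.15300335e+00,  3.42714649e-01,  1.52503787e+00,  1.38759486e-05,
        1.27540237e+00, -1.46000408e-01]), 'dq': array([ 0.00128876, -0.00108472,  0.00063519,  0.00063337, -0.00255682,
        0.00053064]), 'tau': array([-3.22674678e-04, -4.31245780e+01, -2.44219530e+01,  7.17312307e-02,
        5.60596841e-02, -1.43399507e-04]), 'tool_pos': array([140.74404548, 505.34886984, 226.04188316]), 'tcp_rot': array([-3.14004897e+00, -2.40405195e-04,  2.86979585e+00]), 'contact_force': array([-0.67449085, -0.30623311, -0.33535591]), 'moment': array([-0.0117815 , -0.03529467,  0.00096047]), 'finger_force': 0.0, 'grip_width': 91.75500426071503}
scene {'vfov': 49.97317606960289, 'cx': 325.0242047062557, 'cy': 241.7724878650806, 'pose': array([[ 7.69484198e-01,  4.81575407e-01, -4.19498744e-01,
         1.94139463e+02],
       [-6.38545816e-01,  5.92841837e-01, -4.90711521e-01,
        -6.36100538e+02],
       [ 1.23818059e-02,  6.45463929e-01,  7.63690387e-01,
         7.23548727e+02],
       [ 0.00000000e+00,  0.00000000e+00,  0.00000000e+00,
         1.00000000e+00]])}
top {'vfov': 48.179950789262826, 'cx': 327.3365673958946, 'cy': 246.7237008629087, 'pose': array([[-8.78717243e-03,  9.86991104e-01, -1.60534565e-01,
         3.96784710e+02],
       [-9.99957187e-01, -8.20760139e-03,  4.27301547e-03,
        -2.16734622e+02],
       [ 2.89982453e-03,  1.60565240e-01,  9.87020970e-01,
         1.08866983e+03],
       [ 0.00000000e+00,  0.00000000e+00,  0.00000000e+00,
         1.00000000e+00]])}
```

View pics/scene0.png

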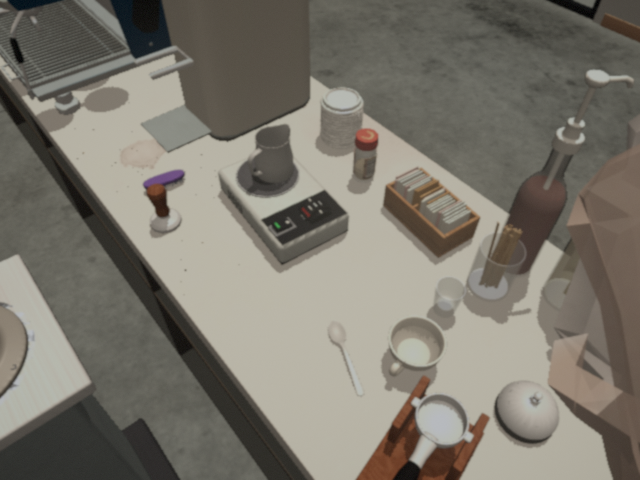

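View pics/top0.png

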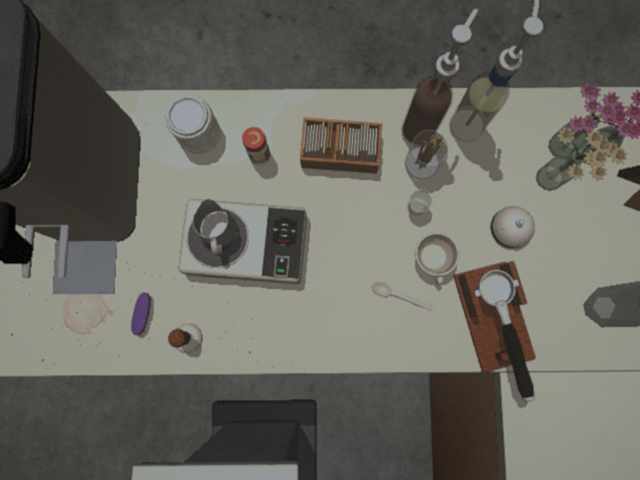

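The pictures show the warmer at top-view px (180–306, 200–282), with the panel at (285,240) and the green bar near (281,268). In the scene view the panel is near (302,218). The coffee machine is at the left in both, and the arm is out of view. Next I'll make enlarged crops and cast rays.

```bash
cat > h.py <<'E'
import numpy as np,cv2
from scipy.spatial.transform import Rotation as R
def cam(c,o=None):
    T=c.get("pose")
    if T is None:
        A=np.eye(4);A[:3,:3]=R.from_euler("xyz",o["tcp_rot"]).as_matrix();A[:3,3]=o["tool_pos"];T=A@c["T_tool_cam"]
    return T,240/np.tan(np.radians(c["vfov"])/2),c["cx"],c["cy"]
def ray(C,p):
    T,f,cx,cy=C; d=T[:3,:3]@np.array([(p[0]-cx)/f,-(p[1]-cy)/f,-1]);return T[:3,3],d/np.linalg.norm(d)
def onz(C,p,z):
    o,d=ray(C,p);return o+d*(z-o[2])/d[2]
def tri(*cp):
    A=np.zeros((3,3));b=np.zeros(3);L=[]
    for C,p in cp:
        o,d=ray(C,p);M=np.eye(3)-np.outer(d,d);A+=M;b+=M@o;L.append((M,o))
    x=np.linalg.solve(A,b);return x,[round(float(np.linalg.norm(M@(x-o))),1) for M,o in L]
def proj(C,X):
    T,f,cx,cy=C;q=T[:3,:3].T@(np.array(X)-T[:3,3]);return np.array([cx+f*q[0]/-q[2],cy-f*q[1]/-q[2]])
E
python3 - <<'E'
from h import *
np.set_printoptions(precision=1,suppress=True)
cs={n:np.load(f"pics/{n}0.npy",allow_pickle=True).item() for n in("scene","top")}
C={n:cam(c) for n,c in cs.items()}
cent={}
for n,(x0,y0,x1,y1) in {"scene":(260,185,345,260),"top":(262,205,308,285)}.items():
    im=cs[n]["pixels"].astype(int);s=im[y0:y1,x0:x1];r,g,b=s[...,0],s[...,1],s[...,2]
    for k,m in{"red":(r>g+40)&(r>b+40),"green":(g>r+25)&(g>b+25)}.items():
        ys,xs=np.nonzero(m);cent[n,k]=(xs.mean()+x0,ys.mean()+y0);print(n,k,len(xs),cent[n,k])
for k in("red","green"):print(k,tri(*[(C[n],cent[n,k]) for n in C]))
im=cs["top"]["pixels"]
# deck outline by white mask
m=cv2.inRange(im,(120,120,115),(255,255,255))
for p in[(187,200),(306,208),(300,282),(180,275)]:print(p,onz(C["top"],p,56))
for p in[(120,240),(60,225),(25,275),(139,150),(190,335),(435,245),(220,372)]:print(p,onz(C["top"],p,0),onz(C["top"],p,150))
a=cv2.resize(im[190:295,170:315][:,:,::-1],None,fx=4,fy=4,interpolation=cv2.INTER_CUBIC)
cv2.imwrite("pics/top_c.png",a)
a=cv2.resize(cs["scene"]["pixels"][110:270,200:365][:,:,::-1],None,fx=3.6,fy=3.6,interpolation=cv2.INTER_CUBIC)
cv2.imwrite("pics/scene_c.png",a)
E
```

```text
scene red 25 (np.float64(305.56), np.float64(211.8))
scene green 27 (np.float64(276.6666666666667), np.float64(224.77777777777777))
top red 6 (np.float64(282.3333333333333), np.float64(240.33333333333334))
top green 25 (np.float64(280.52), np.float64(270.2))
red (array([ 577.4, -133.5,   58.6]), [0.3, 0.3])
green (array([ 517.6, -130.3,   63.4]), [1.1, 1.1])
(187, 200) [660.6  55.2  56. ]
(306, 208) [ 642.5 -179.8   56. ]
(300, 282) [ 496.3 -167.9   56. ]
(180, 275) [511.8  63.8  56. ]
(120, 240) [591.4 204.8   0. ] [564.6 146.8 150. ]
(60, 225) [623.9 330.3   0. ] [592.6 254.9 150. ]
(25, 275) [520.7 394.    0. ] [503.6 309.9 150. ]
(139, 150) [784.4 175.    0. ] [731. 121. 150.]
(190, 335) [397.3  54.8   0. ] [397.2  17.4 150. ]
(435, 245) [ 575.6 -442.9    0. ] [ 551.  -411.8  150. ]
(220, 372) [324.5  -6.9   0. ] [334.5 -35.8 150. ]
```

View pics/top_c.png

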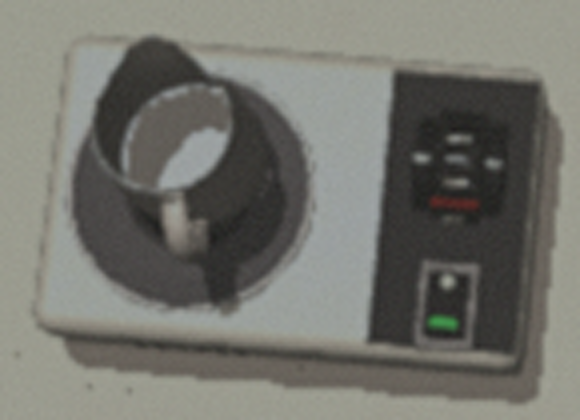

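View pics/scene_c.png

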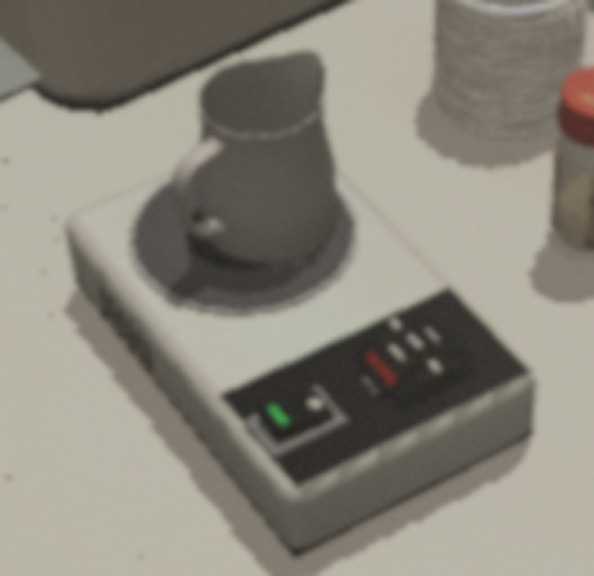

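The top crop shows white cheek marks at full px (275.3,229.3) and (293.5,230.5). A stop stripe lies between them, and red is two stripes below it, so the wheel is at 0.36 and needs two clicks. In the scene crop the marks are at full px (310.3,200) and (320.6,211.7). An open gripper using only its left finger keeps the body clear of the jug.

```bash
cat > mv.py <<'E'
# move from current pose to target TCP (mm) & yaw, tool down: print dp (m) and rotvec in tool axes
from h import *
def plan(o,tgt,yaw):
    A=R.from_euler("xyz",o["tcp_rot"]);B=R.from_euler("xyz",[np.pi,0,yaw])
    return A.inv().apply(np.array(tgt)-o["tool_pos"])/1000,(A.inv()*B).as_rotvec()
E
python3 - <<'E'
from mv import *
from plant import get_obs
np.set_printoptions(precision=4,suppress=True)
cs={n:np.load(f"pics/{n}0.npy",allow_pickle=True).item() for n in("scene","top")}
C={n:cam(c) for n,c in cs.items()}
for nm,t,s in[("markL",(275.3,229.3),(310.3,200)),("markR",(293.5,230.5),(320.6,211.7)),("green",(280.7,270.7),(276.7,224.8)),("red",(283.7,240.7),(305.6,211.8)),("wand",(65,270),(190,57))]:
    print(nm,tri((C["top"],t),(C["scene"],s)))
print(onz(C["top"],(284.4,229.9),72), onz(C["top"],(280.7,270.7),69))
o=get_obs();print(plan(o,(400,-100,250),3.06),plan(o,(540,-190,230),3.06))
E
```

```text
markL (array([ 598.417 , -120.3504,   64.5923]), [0.1, 0.1])
markR (array([ 594.8403, -155.284 ,   65.2794]), [1.0, 1.0])
green (array([ 516.8425, -130.8974,   64.259 ]), [0.8, 0.8])
red (array([ 575.7474, -136.2757,   62.0394]), [0.6, 0.6])
wand (array([528.4981, 184.3672, 231.7403]), [30.9, 30.9])
[ 595.6964 -138.6325   72.    ] [ 516.97   -131.6578   69.    ]
(array([-0.4122, -0.5136, -0.0233]), array([-0.0013, -0.0003, -0.1902])) (array([-0.5713, -0.5627, -0.0032]), array([-0.0013, -0.0003, -0.1902]))
```

```bash
python3 -m pendant '{"dp":[[-0.036,-0.035,-0.003],[-0.071,-0.070,-0.005],[-0.107,-0.105,-0.008],[-0.143,-0.140,-0.010],[-0.179,-0.176,-0.013],[-0.215,-0.211,-0.015],[-0.250,-0.246,-0.018],[-0.286,-0.281,-0.020]],"rotation":[[0,0,-0.01],[0,0,-0.02],[0,0,-0.04],[0,0,-0.05],[0,0,-0.06],[0,0,-0.07],[0,0,-0.09],[0,0,-0.10]]}' 0.0918
```

```text
time: 1.1
tool_pos: [341.4, 156.8, 246.8]
tcp_rot: [3.141, 0.0, 2.97]
contact_force: [0.1, 0.3, -0.3]
grip_width: 91.6
finger_force: 0.0
```

```bash
python3 - <<'E'
from mv import *
from plant import get_obs
o=get_obs();print(o["tool_pos"],o["contact_force"],o["joint_positions"],plan(o,(540,-190,215),3.06))
E
```

```text
[341.39973951 156.80728042 246.77688956] [ 0.07368423  0.31891883 -0.32009094] [ 2.25622108e-01  4.37934195e-02  1.84760430e+00  1.90641653e-04
  1.25000112e+00 -1.17397240e+00] (array([-0.25479634, -0.3078947 ,  0.03173018]), array([ 0.00023673,  0.00011958, -0.08966926]))
```

```bash
python3 -m pendant '{"dp":[[-0.032,-0.039,0.0],[-0.064,-0.077,0.0],[-0.096,-0.116,0.0],[-0.128,-0.154,0.0],[-0.160,-0.193,0.008],[-0.192,-0.231,0.016],[-0.223,-0.270,0.024],[-0.255,-0.308,0.032]],"rotation":[[0,0,-0.01],[0,0,-0.02],[0,0,-0.03],[0,0,-0.045],[0,0,-0.06],[0,0,-0.07],[0,0,-0.08],[0,0,-0.09]]}'
python3 - <<'E'
from plant import get_obs, vision
import cv2,numpy as np
o=get_obs();c=vision.capture("wrist");c["o"]=o;np.save("pics/w1.npy",c,allow_pickle=True)
print(o["tool_pos"],o["tcp_rot"],o["contact_force"],c["T_tool_cam"],c["vfov"])
cv2.imwrite("pics/w1.png",c["pixels"][:,:,::-1])
E
```

```text
time: 2.1
tool_pos: [540.0, -190.2, 214.0]
tcp_rot: [3.141, -0.001, 3.06]
contact_force: [0.7, 0.8, 1.3]
grip_width: 91.5
finger_force: 0.0
[ 539.99814952 -190.2472707   213.98615928] [ 3.14107773e+00 -6.78822979e-04  3.05984376e+00] [0.70793059 0.80547802 1.32565133] [[-7.30020713e-04  9.55377199e-01  2.95387669e-01  7.90015156e+01]
 [ 9.99999094e-01  1.03164105e-03 -8.65257118e-04 -1.59927830e+00]
 [-1.13138097e-03  2.95386770e-01 -9.55377086e-01 -1.57258927e+02]
 [ 0.00000000e+00  0.00000000e+00  0.00000000e+00  1.00000000e+00]] 70.8532539418054
```

View pics/w1.png

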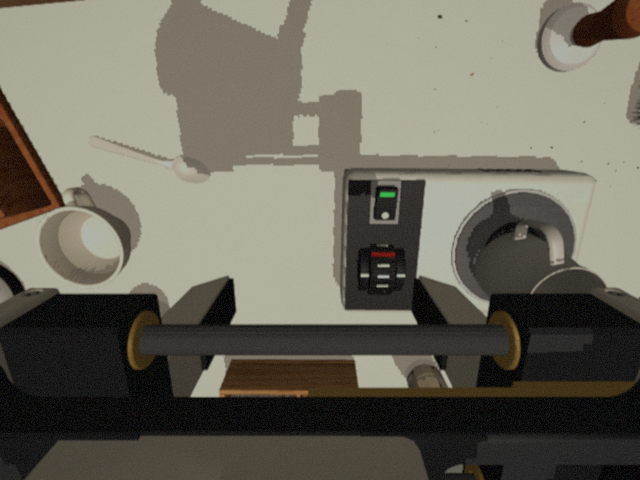

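The wrist view shows green at (387,194), red at (383,254) and the cheek marks at about (361,276) and (405,276). The left finger is at image right, near (435,310).

```bash
python3 - <<'E'
from mv import *
np.set_printoptions(precision=4,suppress=True)
C={n:cam(np.load(f"pics/{n}0.npy",allow_pickle=True).item()) for n in("scene","top")}
c=np.load("pics/w1.npy",allow_pickle=True).item();o=c["o"];W=cam(c,o)
s=c["pixels"][160:310,340:430].astype(int);r,g,b=s[...,0],s[...,1],s[...,2]
P={}
for k,m in{"red":(r>g+40)&(r>b+40),"green":(g>r+30)&(g>b+30)}.items():
    ys,xs=np.nonzero(m);P[k]=(xs.mean()+340,ys.mean()+160);print(k,len(xs),P[k])
t=s[80:140].min(2)>110
n,l,st,ce=cv2.connectedComponentsWithStats(t.astype(np.uint8))
for i in range(1,n):
    if st[i,4]>3:print("white",st[i,4],ce[i]+[340,240])
for k,tp,sc in[("green",(280.7,270.7),(276.7,224.8)),("red",(283.7,240.7),(305.6,211.8))]:
    print(k,tri((W,P[k]),(C["top"],tp)),tri((W,P[k]),(C["scene"],sc)),onz(W,P[k],{"green":69,"red":66.5}[k]))
k="crown";p=(383,276)
print(k,tri((W,p),(C["top"],(284.4,229.9))),tri((W,p),(C["scene"],(315.4,205.8))),onz(W,p,72))
for k,p in[("deckcorner near R",(344,170)),("near L",(594,181))]:print(k,onz(W,p,56))
E
```

```text
red 120 (np.float64(382.9), np.float64(253.99166666666667))
green 99 (np.float64(386.85858585858585), np.float64(194.36363636363637))
white 442 [423.5226 258.9729]
white 12 [344.6667 261.8333]
white 29 [383.4828 265.1379]
white 23 [364.3478 275.0435]
white 33 [383. 276.]
white 23 [400.6522 275.0435]
white 20 [382.   285.55]
white 7 [340. 296.]
green (array([ 517.1605, -132.5057,   73.032 ]), [0.8, 0.8]) (array([ 518.1109, -130.5948,   63.4553]), [1.7, 1.7]) [ 518.5939 -132.3047   69.    ]
red (array([ 575.0053, -137.5133,   70.1407]), [0.3, 0.3]) (array([ 576.6837, -136.1581,   62.0964]), [1.4, 1.4]) [ 576.4937 -137.2223   66.5   ]
crown (array([ 594.8914, -139.176 ,   76.4309]), [0.2, 0.2]) (array([ 598.4521, -137.1904,   64.4696]), [1.8, 1.8]) [ 596.9619 -138.6867   72.    ]
deckcorner near R [ 495.1601 -168.7732   56.    ]
near L [524.4668  62.655   56.    ]
```

```bash
python3 -m pendant '{"dp":[[-0.024,0.001,0.02],[-0.047,0.002,0.04],[-0.047,0.002,0.065],[-0.047,0.002,0.09],[-0.047,0.002,0.11],[-0.047,0.002,0.125],[-0.047,0.002,0.130],[-0.047,0.002,0.130]],"rotation":[[0,0,0],[0,0,0],[0,0,0],[0,0,0],[0,0,0],[0,0,0],[0,0,0],[0,0,0]]}'
python3 - <<'E'
from plant import get_obs, vision
import cv2,numpy as np
o=get_obs();c=vision.capture("wrist")
print(o["tool_pos"],o["tcp_rot"],o["contact_force"])
cv2.imwrite("pics/w2.png",c["pixels"][:,:,::-1])
E
```

```text
time: 3.15
tool_pos: [586.7, -190.6, 84.8]
tcp_rot: [3.142, 0.0, 3.06]
contact_force: [0.4, -0.9, 0.1]
grip_width: 91.7
finger_force: 0.0
[ 586.69668891 -190.6157517    84.79917006] [3.14154845e+00 1.06776962e-04 3.05982574e+00] [ 0.38592727 -0.89613082  0.12033993]
```

View pics/w2.png

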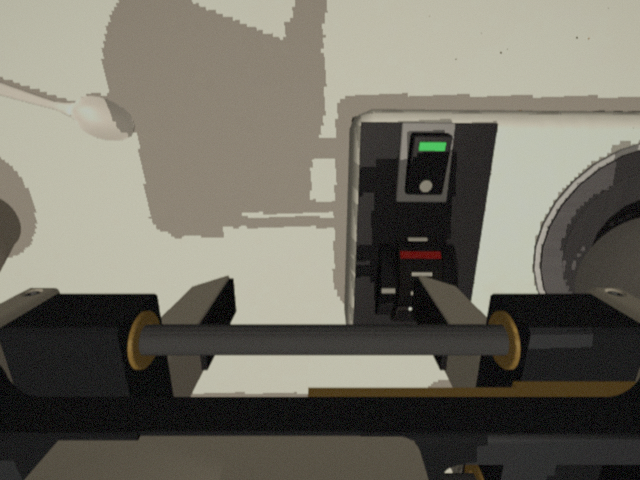

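The left fingertip's inner edge (414,279) sits over the wheel, about 6 mm on the robot's side of the crown, and red is at (420,254). Now I'll lower it gently.

```bash
python3 -m pendant '{"dp":[[0,0.002,0.004],[0,0.002,0.008],[0,0.002,0.0085],[0,0.002,0.0085]],"rotation":[[0,0,0],[0,0,0],[0,0,0],[0,0,0]]}'; for i in 1; do python3 -m pendant '{"dp":[[0,0,0.001],[0,0,0.001]],"rotation":[[0,0,0],[0,0,0]]}';python3 -m pendant '{"dp":[[0,0,0.001],[0,0,0.001]],"rotation":[[0,0,0],[0,0,0]]}'; done
```

```text
time: 3.7
tool_pos: [586.8, -188.6, 76.2]
tcp_rot: [3.142, 0.0, 3.06]
contact_force: [0.8, 0.2, -0.9]
grip_width: 92.0
finger_force: 0.0
time: 3.95
tool_pos: [586.7, -188.6, 75.2]
tcp_rot: [3.141, -0.0, 3.06]
contact_force: [-0.1, -0.5, -0.2]
grip_width: 92.1
finger_force: 0.0
time: 4.2
tool_pos: [586.7, -188.6, 74.1]
tcp_rot: [3.141, -0.0, 3.06]
contact_force: [-0.3, 0.1, -0.0]
grip_width: 91.7
finger_force: 0.0
```

```bash
python3 -m pendant '{"dp":[[0,0,0.0005],[0,0,0.0005]],"rotation":[[0,0,0],[0,0,0]]}';python3 -m pendant '{"dp":[[0,0,0.0005],[0,0,0.0005]],"rotation":[[0,0,0],[0,0,0]]}'
```

```text
time: 4.45
tool_pos: [586.8, -188.6, 73.8]
tcp_rot: [3.142, 0.0, 3.06]
contact_force: [-1.1, 0.4, -0.3]
grip_width: 91.9
finger_force: 0.3
time: 4.7
tool_pos: [586.9, -188.7, 73.6]
tcp_rot: [-3.142, 0.001, 3.06]
contact_force: [-1.0, 0.7, 4.1]
grip_width: 91.7
finger_force: 1.8
```

```bash
python3 -m pendant '{"dp":[[0,0,0.0002],[-0.003,0,0.0002],[-0.006,0,0.0002]],"rotation":[[0,0,0],[0,0,0],[0,0,0]]}';python3 -m pendant '{"dp":[[-0.003,0,0],[-0.005,0,0],[-0.005,0,0]],"rotation":[[0,0,0],[0,0,0],[0,0,0]]}'
```

```text
time: 5.08
tool_pos: [592.9, -189.2, 73.5]
tcp_rot: [-3.141, 0.001, 3.06]
contact_force: [-0.2, 0.9, 5.3]
grip_width: 91.6
finger_force: 2.6
time: 5.45
tool_pos: [598.0, -189.7, 73.4]
tcp_rot: [-3.141, 0.001, 3.06]
contact_force: [-1.0, -0.3, 6.2]
grip_width: 92.0
finger_force: 3.2
```

Lift, then check with the wrist camera, finding red and the stripes numerically.

```bash
python3 -m pendant '{"dp":[[0,0,-0.005],[0.015,0,-0.012],[0.03,0,-0.02],[0.045,0,-0.03],[0.045,0,-0.03]],"rotation":[[0,0,0],[0,0,0],[0,0,0],[0,0,0],[0,0,0]]}'
cat > look.py <<'E'
from mv import *
from plant import get_obs, vision
import sys
np.set_printoptions(precision=2,suppress=True)
o=get_obs();c=vision.capture("wrist");W=cam(c,o);c["o"]=o;np.save(f"pics/{sys.argv[1]}.npy",c,allow_pickle=True)
p0=proj(W,(597.5,-138.5,74)).round().astype(int);print("crown px",p0,"cheeks px",proj(W,(597.5,-138.5,71)))
H=60;x0,y0=p0-H;s=c["pixels"][y0:y0+2*H,x0:x0+2*H].astype(int);r,g,b=s[...,0],s[...,1],s[...,2]
ys,xs=np.nonzero((r>g+40)&(r>b+40));p=(xs.mean()+x0,ys.mean()+y0)
for a in(-.72,-.36,0,.36,.72):
    X=np.array([597.5,-138.5,44])+30*(np.sin(a)*np.array([.997,-.08,0])+np.cos(a)*np.array([0,0,1]));print(a,proj(W,X))
print("red",len(xs),p,"mid range rows",ys.min()+y0,ys.max()+y0)
n,l,st,ce=cv2.connectedComponentsWithStats((s.min(2)>110).astype(np.uint8))
for i in range(1,n):
    if 3<st[i,4]<200:print("white",st[i,4],ce[i]+[x0,y0])
a=c["pixels"][max(0,p0[1]-150):p0[1]+60,p0[0]-130:p0[0]+130][:,:,::-1]
cv2.imwrite(f"pics/{sys.argv[1]}.png",cv2.resize(a,None,fx=2.5,fy=2.5,interpolation=cv2.INTER_CUBIC))
E
python3 look.py w3
```

```text
time: 6.08
tool_pos: [552.5, -186.0, 103.9]
tcp_rot: [-3.141, 0.001, 3.059]
contact_force: [0.2, 0.2, 0.2]
grip_width: 91.7
finger_force: 0.0
crown px [406 330] cheeks px [404.97 327.83]
-0.72 [405.49 296.87]
-0.36 [406.52 314.11]
0 [406.06 330.44]
0.36 [404.24 342.98]
0.72 [401.42 349.89]
red 196 (np.float64(399.89285714285717), np.float64(312.5612244897959)) mid range rows 309 316
white 21 [347.52 274.76]
white 185 [461.77 281.74]
white 7 [407.57 280.57]
white 26 [346.69 302.04]
white 44 [404.16 294.98]
white 6 [346.  358.5]
```

```bash
python3 -m pendant '{"dp":[[-0.017,0,0.010],[-0.034,0,0.020],[-0.034,0,0.027],[-0.034,0,0.0287],[-0.034,0,0.0297],[-0.034,0,0.0299]],"rotation":[[0,0,0],[0,0,0],[0,0,0],[0,0,0],[0,0,0],[0,0,0]]}';python3 -m pendant '{"dp":[[-0.003,0,0],[-0.006,0,0],[-0.009,0,0],[-0.011,0,0],[-0.011,0,0]],"rotation":[[0,0,0],[0,0,0],[0,0,0],[0,0,0],[0,0,0]]}'
python3 -m pendant '{"dp":[[0,0,-0.005],[0.015,0,-0.012],[0.03,0,-0.02],[0.045,0,-0.03],[0.045,0,-0.03]],"rotation":[[0,0,0],[0,0,0],[0,0,0],[0,0,0],[0,0,0]]}'
python3 look.py w4
```

```text
time: 6.88
tool_pos: [586.6, -188.5, 73.6]
tcp_rot: [3.141, 0.0, 3.06]
contact_force: [-0.1, 1.6, 2.3]
grip_width: 91.5
finger_force: 1.3
time: 7.5
tool_pos: [598.0, -189.5, 73.4]
tcp_rot: [-3.142, 0.0, 3.06]
contact_force: [-1.5, 1.1, 5.8]
grip_width: 91.7
finger_force: 3.1
time: 8.12
tool_pos: [552.6, -186.2, 104.1]
tcp_rot: [-3.141, 0.001, 3.059]
contact_force: [-0.4, -0.4, 0.6]
grip_width: 91.3
finger_force: 0.0
crown px [406 330] cheeks px [405.27 327.54]
-0.72 [405.79 296.6 ]
-0.36 [406.82 313.83]
0 [406.36 330.15]
0.36 [404.53 342.69]
0.72 [401.71 349.61]look.py:8: RuntimeWarning: Mean of empty slice.
  ys,xs=np.nonzero((r>g+40)&(r>b+40));p=(xs.mean()+x0,ys.mean()+y0)
  ret = ret.dtype.type(ret / rcount)
Traceback (most recent call last):
  File "look.py", line 11, in <module>
    print("red",len(xs),p,"mid range rows",ys.min()+y0,ys.max()+y0)
                                           ~~~~~~^^
ValueError: zero-size array to reduction operation minimum which has no identity
```

```bash
python3 -m pendant '{"dp":[[0.02,0,-0.01],[0.043,0.001,-0.02],[0.043,0.001,-0.02],[0.043,0.001,-0.02]],"rotation":[[0,0,0],[0,0,0],[0,0,0],[0,0,0]]}'
python3 look.py w5
```

```text
time: 8.68
tool_pos: [510.9, -181.6, 122.9]
tcp_rot: [-3.142, 0.001, 3.06]
contact_force: [-0.1, 0.8, -0.2]
grip_width: 92.2
finger_force: 0.0
crown px [394 366] cheeks px [393.62 363.45]
-0.72 [394.01 336.56]
-0.36 [394.78 352.06]
0 [394.45 366.15]
0.36 [393.07 376.46]
0.72 [390.93 381.51]
red 202 (np.float64(393.74257425742576), np.float64(364.7029702970297)) mid range rows 362 368
white 10 [343.5 315.2]
white 137 [335.63 371.79]
white 6 [342.33 362.5 ]
white 30 [368.5 362. ]
white 30 [416.5 362. ]
white 17 [392.06 374.82]
```

View pics/w5.png

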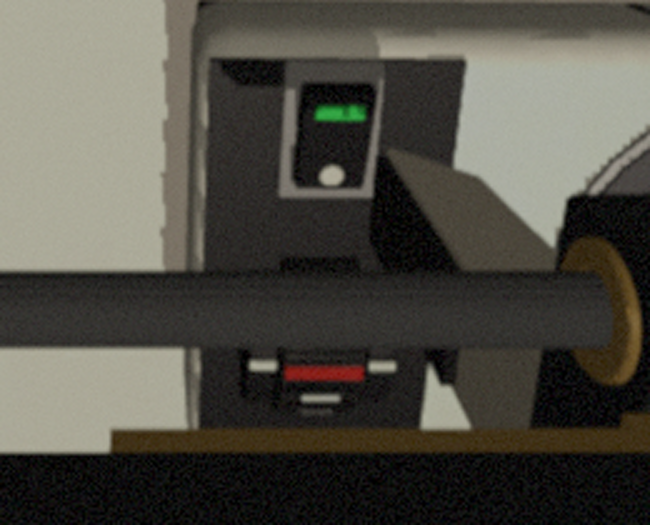

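Red is at (393.7,364.7), right between the cheek marks at row 362, so the wheel is at the red stop. The green bar is at (400,261), still up. Next, press the rocker.

```bash
python3 -m pendant '{"dp":[[0.001,0,0.02],[0.001,0,0.035],[0.001,0,0.046],[0.001,0,0.049],[0.001,0,0.051],[0.001,0,0.053],[0.001,0,0.054],[0.001,0,0.054]],"rotation":[[0,0,0],[0,0,0],[0,0,0],[0,0,0],[0,0,0],[0,0,0],[0,0,0],[0,0,0]]}'
python3 -m pendant '{"dp":[[0,0,0.001],[0,0,0.002],[0,0,0.003],[0,0,0.003]],"rotation":[[0,0,0],[0,0,0],[0,0,0],[0,0,0]]}'
```

```text
time: 9.72
tool_pos: [509.1, -181.3, 69.2]
tcp_rot: [-3.142, 0.0, 3.06]
contact_force: [0.4, -0.1, -0.5]
grip_width: 91.4
finger_force: 0.0
time: 10.22
tool_pos: [508.7, -181.2, 66.1]
tcp_rot: [3.141, -0.001, 3.06]
contact_force: [-2.5, -0.1, 3.0]
grip_width: 91.7
finger_force: 1.5
```

```bash
python3 -m pendant '{"dp":[[0,0,0.001],[0,0,0.002],[0,0,0.002]],"rotation":[[0,0,0],[0,0,0],[0,0,0]]}'
python3 -m pendant '{"dp":[[0,0,0.0006],[0,0,0.0006]],"rotation":[[0,0,0],[0,0,0]]}'
```

```text
time: 10.6
tool_pos: [509.3, -181.3, 64.4]
tcp_rot: [3.142, 0.0, 3.06]
contact_force: [-1.7, 0.6, 5.0]
grip_width: 91.5
finger_force: 3.1
time: 10.85
tool_pos: [509.3, -181.3, 64.1]
tcp_rot: [-3.142, 0.001, 3.06]
contact_force: [-3.7, 0.6, 9.7]
grip_width: 91.9
finger_force: 4.7
```

Force rose sharply at 64.1 mm, so the rocker has bottomed. Lift back and look.

```bash
python3 -m pendant '{"dp":[[0,0,-0.02],[0,0,-0.05],[0,0,-0.08],[0.01,0,-0.11],[0.02,0,-0.13],[0.02,0,-0.13]],"rotation":[[0,0,0],[0,0,0],[0,0,0],[0,0,0],[0,0,0],[0,0,0]]}'
python3 look.py w6; python3 - <<'E'
from h import *
for n in("w1","w6"):
    c=np.load(f"pics/{n}.npy",allow_pickle=True).item();W=cam(c,c["o"]);q=proj(W,(518,-132,66)).astype(int)
    s=c["pixels"][q[1]-30:q[1]+30,q[0]-30:q[0]+30].astype(int);ys,xs=np.nonzero((s[...,1]>s[...,0]+30)&(s[...,1]>s[...,2]+30))
    p=(xs.mean()+q[0]-30,ys.mean()+q[1]-30);print(n,p,"z69",onz(W,p,69),"z64",onz(W,p,64))
E
```

```text
time: 11.6
tool_pos: [489.9, -180.0, 194.7]
tcp_rot: [-3.14, 0.003, 3.059]
contact_force: [-0.3, -0.1, 0.3]
grip_width: 91.6
finger_force: 0.0
crown px [378 334] cheeks px [377.57 332.54]
-0.72 [377.79 311.79]
-0.36 [378.25 323.44]
0 [378.05 334.33]
0.36 [377.24 342.72]
0.72 [375.97 347.42]
w1 (np.float64(386.85858585858585), np.float64(194.36363636363637)) z69 [ 518.59385298 -132.30468537   69.        ] z64 [ 519.54265536 -131.42517442   64.        ]
w6 (np.float64(380.531914893617), np.float64(249.56382978723406)) z69 [ 514.30418485 -132.65026614   69.        ] z64 [ 516.14050711 -131.90368505   64.        ]look.py:8: RuntimeWarning: Mean of empty slice.
  ys,xs=np.nonzero((r>g+40)&(r>b+40));p=(xs.mean()+x0,ys.mean()+y0)
  ret = ret.dtype.type(ret / rcount)
Traceback (most recent call last):
  File "look.py", line 11, in <module>
    print("red",len(xs),p,"mid range rows",ys.min()+y0,ys.max()+y0)
                                           ~~~~~~^^
ValueError: zero-size array to reduction operation minimum which has no identity
```

```bash
python3 -m pendant '{"dp":[[-0.025,0,-0.01],[-0.048,0,-0.02],[-0.048,0,-0.02],[-0.048,0,-0.02]],"rotation":[[0,0,0],[0,0,0],[0,0,0],[0,0,0]]}'
sed -i 's/-150/-110/' look.py; python3 look.py w7
```

```text
time: 12.15
tool_pos: [536.1, -183.2, 211.9]
tcp_rot: [3.14, -0.003, 3.06]
contact_force: [-1.0, 0.4, 0.1]
grip_width: 92.1
finger_force: 0.0
crown px [377 283] cheeks px [376.08 281.57]
-0.72 [376.27 260.7 ]
-0.36 [376.73 271.85]
0 [376.55 282.88]
0.36 [375.77 292.03]
0.72 [374.54 297.97]
red 124 (np.float64(375.9032258064516), np.float64(282.01612903225805)) mid range rows 280 284
white 6 [339.  225.5]
white 67 [374.52 226.37]
white 12 [375.08 259.83]
white 8 [338.  266.5]
white 26 [376.38 270.81]
white 24 [357.25 280.12]
white 23 [393.65 280.96]
white 16 [374.44 290.69]
```

View pics/w7.png

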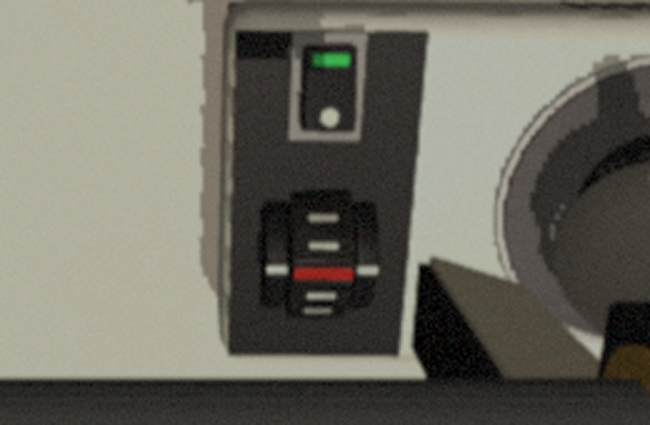

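In this view red (375.9,282) is in line with the marks (row 280.5). The rocker's green bar is at about (377,197) and its dot at about (376,220). I'll check the rocker's tilt numerically in the scene and top views.

```bash
python3 - <<'E'
from h import *
from plant import vision
np.set_printoptions(precision=1,suppress=True)
def gd(c,o,tag,fix=None):
    W=cam(c,o)
    q=proj(W,(524,-132.5,66)).round().astype(int);h=30 if o is not None else 14
    s=c["pixels"][q[1]-h:q[1]+h,q[0]-h:q[0]+h].astype(int);ys,xs=np.nonzero((s[...,1]>s[...,0]+30)&(s[...,1]>s[...,2]+30))
    g=np.array((xs.mean(),ys.mean()))+q-h
    n,l,st,ce=cv2.connectedComponentsWithStats((s.min(2)>130).astype(np.uint8));d0=proj(W,(540,-134,68))
    best=min(range(1,n),key=lambda i:np.linalg.norm(ce[i]+q-h-d0));d=ce[best]+q-h
    print(tag,g,d,st[best,4],"plane sep",np.linalg.norm(onz(W,d,66)-onz(W,g,66)))
    return W,g,d
w={n:np.load(f"pics/{n}.npy",allow_pickle=True).item() for n in("w1","w5","w6","w7")}
r={n:gd(w[n],w[n]["o"],n) for n in w}
for n in("scene","top"):
    b=np.load(f"pics/{n}0.npy",allow_pickle=True).item();a=vision.capture(n)
    if n=="scene": np.save("pics/scene1.npy",a,allow_pickle=True)
    gd(b,None,n+" before");gd(a,None,n+" after")
# expected plane separations for off/on with rocker_near_end z 69 / 64, dot 12 mm beyond pivot
for n in w:
    W=r[n][0]
    for t,zg,zd in(("off",69,64),("on",64,69)):
        P=[proj(W,(518,-132,zg)),proj(W,(541.8,-134,zd))];print(n,t,np.linalg.norm(onz(W,P[0],66)-onz(W,P[1],66)))
E
```

```text
w1 [386.9 194.4] [384.6 215.4] 28 plane sep 19.65744132603138
w5 [399.7 261. ] [396.4 286. ] 42 plane sep 18.614909862798886
w6 [380.5 249.6] [380.  272.6] 30 plane sep 22.40962087048586
w7 [379.3 196.5] [378.5 219.5] 32 plane sep 21.475666546061174
scene before [276.8 224.7] [287.  221.5] 2 plane sep 18.81907220093199
scene after [275.6 226.5] [286.  220.5] 6 plane sep 22.166248899224374
top before [279.9 270.1] [281.5 260. ] 2 plane sep 19.648380949963723
top after [279.9 271.6] [281.5 260.5] 4 plane sep 21.5595547056769
w1 off 22.8923171408958
w1 on 24.995118547886467
w5 off 21.77213358421882
w5 on 26.17610593234057
w6 off 21.917862080398034
w6 on 25.972057051197375
w7 off 22.81324335133643
w7 on 25.066927253933063
```

The green-to-dot separation grew by 1.8 and 3.8 mm, where 2.2 and 4.2 are expected for fully on. The arm is clear, so I'm handing in.

```bash
python3 -c "
from plant import workorder
print(workorder.close_job())"
```

```text
the job is handed in; nothing more can be done
None
```

The thermostat wheel is at the red stop, in line with the white marks, and the rocker was then pressed fully down to on; the arm kept clear of the jug and cup throughout, and the job is handed in.

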